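# Put the rasp away in the carver's tool chest

### The arm

A 6-joint arm with a two-finger parallel gripper is mounted at the origin on the work surface. World frame = base frame: x ahead of the robot, y to its left, z up, the work surface at z = 0. Lengths are in m, angles in rad, forces in N, time in s.
With the tool pointing down it reaches from about 0.35 to 0.85 m from the base axis. Payload 8.1 kg.
Tool frame: the origin (TCP) lies between the finger pads, 19 mm behind the fingertips; this is the grasp point; z points along the fingers, y is the line along which they close (so a half turn about z gives the same grasp; the last joint's range is limited). The gripper opens to 93 mm and grips with 3 to 60 N. Pads are 15 mm wide; open, the fingers measure 128 mm over their backs; the gripper's body (75 mm by 188 mm) begins 65 mm behind the grasp point.
Start: joints at [1.259, 0.13, 1.488, -0, 1.523, -0.085], TCP at [0.135, 0.585, 0.237] pointing down, gripper open.
Joint ranges: [-2.96, 2.96], [-0.89, 2.26], [0.02, 2.5], [-1.34, 4.48], [0, 2.73], [-2.66, 2.66]. Speed limits (rad/s): [2.39, 2.39, 2.79, 3.14, 3.14, 3.14].

### API

Orientations are given as a rotation vector (axis times angle).
In Python, from plant import telemetry, viewer, order gives the robot as it stands.
- The arm moves only by the tool send_rows, never from a script. Its argument "plan" is a list that holds one entry, the list of rows, each a list of 5 numbers: the closure, from -1 (fully open) to 1 (shut), then the shift along the world's x, y, z normalised to -1 to 1, where 1 is 0.2 m, then the turn about the world's z normalised to -1 to 1, where 1 is 60 degrees. A call has 1 to 20 rows; each row is the pose to reach, as a shift and turn from the pose commanded when the call began; what a row does not reach only later rows make up. A row lasts 1/12 s, in which the tool goes at most 41.7 mm and 7.16 degrees, less where a joint would pass 70% of its speed; a pose out of reach is approached as far as the arm can. A call with a number of a shift or a turn outside -1 to 1 is refused whole. A call with a gripper value outside its range is refused whole. The fingers move at their own pace and stop on an object; "force" is the grip in N (left out, the last holds). Time passes only in rows, so rows that repeat a pose let the fingers close. It gives the time, the measured TCP pose, the force, the opening and the grip force at its end, in the units of the state.
- telemetry.read_state(): the state, without advancing time (a new reading comes with each control period).
- viewer.read_camera(name): name is "scene" or "top"; returns (picture, depth): 420x560x3 uint8, blue, green, red; 420x560 float32, m along the optical axis (not along the pixel's ray), 0 where there is no reading.
- viewer.calibration(name): a dict with "camera_matrix" (3x3 intrinsics, pixels), "extrinsics" (4x4, takes a point from camera to world coordinates). Camera axes: x right, y up, looking along -z (the intrinsics and any distortion apply to the point x, -y, -z); pixel columns grow to the right and rows downward; lengths in m; the calibration is good to about 2 mm. A picture is of the moment at which its call begins. calibration takes no time and is no camera call.
- order.close_job(): hands the job in; it is judged then, once.
The state is a dict: "t": time; "q": joint angles; "dq": joint speeds; "joint_torque": joint torques, N m; "tool_pos": TCP position; "orientation": TCP orientation; "force": force on the tool from outside, world axes, zero at the start; "wrist_torque": the same for the moment, N m; "opening": finger opening in m; "gripper_force": force on a finger pad.
Only numpy, scipy, OpenCV 4.12 (cv2) and the standard library are available. Lean on these libraries where they do the work, as an engineer would, in place of code of your own. Each camera call takes 0.05 s, during which the arm holds its last target. There are 200 camera calls.

### The job

Pull the tool chest's drawer well open by its wooden pull, and lay the rasp flat inside it without dropping it. Then push the drawer gently and fully shut with the rasp in it, leaving the chisel, the mallet and the marble carving where they are.

Things in the scene. Friction and masses are not known exactly. Their poses are not given: they have to be found in the camera images.
- chest: Fixed wooden bench-top tool chest, 280 deep (x), 310 wide (y), 200 high. Origin at the foot of the middle of its front face; +x into the chest, +z up: the front looks along -x. The drawer fills the front from 12 to 90 mm height, an open cubby from 103 to 180 mm. Stone pieces stand in the cubby (from 110 mm behind the front) and on top (from 165 mm).
- top_edge (a point): Middle of the upper front edge of the chest's top board, 200 mm above the bench, axes as the chest's. The board is 20 thick, 330 wide, and its front edge overhangs the front face by 20 mm, so the pull cannot be gripped with the tool upright: tilt it, coming from the chest's front.
- drawer (a joint): How far the drawer is pulled out along the chest's -x, m: 0 shut, 0.22 at its end stop; it may start a little ajar. It slides with a friction of 2 N or more and stays where it is left.
- pull_grip (a point): Where to grip the drawer's pull: an upright block of dark wood on a thin brass plate in the middle of the drawer's front, 24 wide (y), 62 high (z: 20 to 82 mm above the bench), standing 50 mm out. This point is in its middle, 28 mm out of the drawer's front, 51 mm above the bench; axes as the chest's; moves with the drawer.
- drawer_in (a point): Middle of the front edge of the drawer's inner floor (inner face of the drawer front), 22 mm above the bench, axes as the chest's; moves with the drawer; 16 mm behind the chest's front face when shut. Inside, 230 long (x 0 to +230), 250 wide (y); side and back walls 8 thick rise 53 mm above the floor, the front is 16 thick and rises 68 mm. Clear height under the cubby board: 71 mm above the floor.
- rasp: Loose rasp 202 long, about 0.2 kg, lying flat on the bench: flat-sided pale wooden handle 92 long, 26 wide, 24 high towards its -x (x -100 to -8 mm), brass ferrule, then a dark toothed flat blade 26 wide, 6 thick with a rounded end, to x +102 mm. Origin on its underside at mid length, x towards the blade's tip, z up.
- rasp_grip (a point): Point in the rasp's handle 25 mm from the origin towards the handle, 12 mm above its underside, near the centre of mass; good place to grip (26 mm wide).
- chisel: Bystander: all-steel stone chisel 199 long, 16 thick, with a flared 36 mm wide edge at its +x end; lies on the bench beside the rasp, the two may be swapped. Origin on its underside near mid length.
- mallet: Bystander: wooden mallet, head 75 x 140 x 80 high, handle to its -x to 135 mm from the origin. Origin on the bench plane, 12 mm behind the head.
- carving: Bystander: white marble carving of a camera, 75 x 140 x 105 high, with a round lens 68 mm across standing 29 mm out towards -x; 3 kg. Origin under its middle.
Things that resemble listed ones, but are neither listed nor needed, are in the scene too. Of the things that look like the rasp, take the one that is farthest to the robot's left at the start.

How it is judged:
By the outcome, as a careful person would: the job done as asked, in the order asked, and still so for the second after the job is handed in, with the robot touching nothing.
It also fails if it takes over 72 s, if anything falls off the work surface, if the arm or the gripper's body presses on something with over 40 N, if the wrist force passes 120 N, or if a joint passes its speed limit or range.

## Working session

There is one attempt and no reset: what is moved stays moved. The work goes in short steps, Python scripts to look and compute and a tool call to move; the robot and the scene stay as the last step left them, time stands still between calls to the robot, and variables do not carry over. Pictures are saved under pics/ and viewed, at most 10 in all, crops included, and the job is handed in when it is done.

Besides the shell and the picture viewer there is one more tool, called after ">>>" as a command line: name --argument value ..., lists and objects as JSON in quotes. send_rows: Moves the arm, as the interface text tells. Scaled input: -1 to 1 covers 0.2 m each way for a shift and 60 degrees each way for a turn. Its arguments: {"type":"object","properties":{"plan":{"type":"array"},"force":{"type":"number"}},"required":["plan"]}

```bash
ls; mkdir -p pics; python3 - <<'E'
from plant import telemetry, viewer
import cv2, numpy as np
s=telemetry.read_state(); print({k:np.round(v,3).tolist() for k,v in s.items()})
for n in("scene","top"):
    p,d=viewer.read_camera(n); cv2.imwrite(f"pics/{n}0.png",p); np.save(f"{n}0.npy",d)
    c=viewer.calibration(n); print(n,{k:np.round(v,3).tolist() for k,v in c.items()})
E
```

```text
pics
{'t': 0.0, 'q': [1.259, 0.131, 1.489, 0.0, 1.523, -0.085], 'dq': [0.002, 0.0, -0.001, -0.0, 0.001, -0.0], 'joint_torque': [-0.001, -55.987, -49.173, 0.076, 0.036, -0.0], 'tool_pos': [0.135, 0.584, 0.236], 'orientation': [-0.355, -3.121, 0.003], 'force': [-0.547, -0.31, 0.001], 'wrist_torque': [0.02, -0.007, 0.029], 'gripper_force': 0.0, 'opening': 0.093}
scene {'camera_matrix': [[382.848, 0.0, 278.122], [0.0, 382.848, 220.196], [0.0, 0.0, 1.0]], 'extrinsics': [[0.96, 0.264, -0.095, 0.419], [-0.281, 0.913, -0.297, -0.309], [0.008, 0.311, 0.95, 1.294], [0.0, 0.0, 0.0, 1.0]]}
top {'camera_matrix': [[436.941, 0.0, 282.426], [0.0, 436.941, 209.46], [0.0, 0.0, 1.0]], 'extrinsics': [[0.005, 0.988, -0.151, 0.315], [-1.0, 0.007, 0.015, 0.048], [0.016, 0.151, 0.988, 1.567], [0.0, 0.0, 0.0, 1.0]]}
```

View pics/scene0.png

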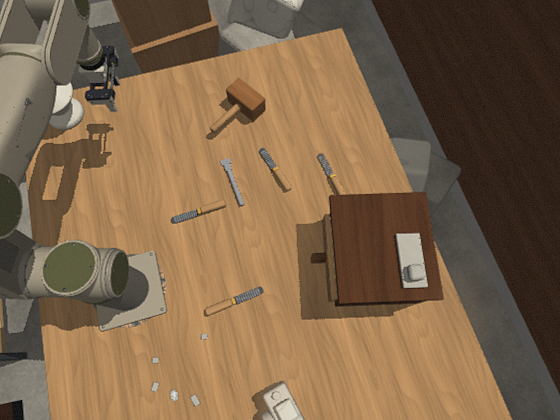

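View pics/top0.png

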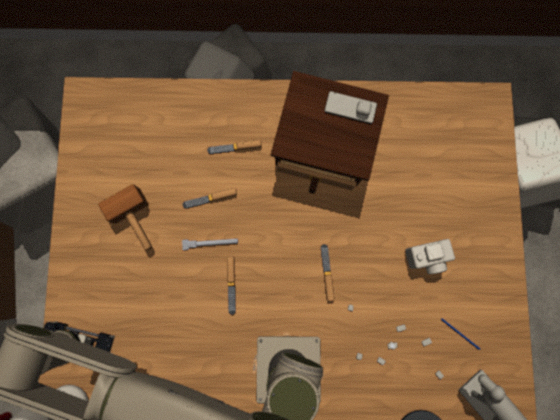

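The pictures show rasp-like things at these top-image pixels: A (235,147), B (210,198), C (231,285) and D (327,272). The chisel is at (210,243), the mallet at (125,210), the chest at (330,125) with its pull at (314,185), and the carving at (432,255). B looks farthest left, so I'll crop in on it and measure.

```bash
cat > h.py <<'E'
from plant import telemetry, viewer
import cv2, numpy as np
def world(n,u,v,d):
    c=viewer.calibration(n);K=c["camera_matrix"];T=np.array(c["extrinsics"])
    u,v,d=map(np.asarray,(u,v,d))
    p=np.stack([(u-K[0][2])/K[0][0]*d,-(v-K[1][2])/K[1][1]*d,-d],-1)
    return p@T[:3,:3].T+T[:3,3]
def cloud(n,d):
    v,u=np.mgrid[:420,:560]; return world(n,u,v,d)
def proj(n,P):
    c=viewer.calibration(n);K=np.array(c["camera_matrix"]);T=np.array(c["extrinsics"])
    p=(np.asarray(P)-T[:3,3])@T[:3,:3]; return np.stack([K[0,2]+K[0,0]*p[...,0]/-p[...,2],K[1,2]-K[1,1]*p[...,1]/-p[...,2]],-1)
E
python3 - <<'E'
from h import *
T=np.load("top0.npy");S=np.load("scene0.npy");W=cloud("top",T);WS=cloud("scene",S)
for nm,u,v in[("A",235,147),("B",210,198),("C",231,285),("D",327,272),("chisel",210,243),("mallet",125,205)]:
    print(nm,W[v,u].round(3))
# chest top
for n,w in(("top",W),("scene",WS)):
    m=(abs(w[...,2]-.2)<.008)&(w[...,0]>.4)&(w[...,1]<.3)&(w[...,1]>-.4)
    P=w[m][:,:2].astype(np.float32); r=cv2.minAreaRect(P); print(n,m.sum(),r, cv2.boxPoints(r).round(3).tolist(), np.median(w[m][:,2]))
    # pull: z 60-90 slab
    m=(w[...,2]>.074)&(w[...,2]<.096)&(w[...,0]>.45)&(w[...,0]<.75)&(abs(w[...,1]+.05)<.25)
    P=w[m]; print(len(P),P.min(0).round(3),P.max(0).round(3)); np.save(n+"slab.npy",P)
    for Pn,lo,hi in(("z",.005,.035),):
        m=(w[...,2]>.006)&(w[...,2]<.035)&(w[...,0]>.2)&(w[...,0]<.75)&(w[...,1]>.05)&(w[...,1]<.5)
        k,l,st,ce=cv2.connectedComponentsWithStats(m.astype(np.uint8))
        for i in range(1,k):
            if st[i,4]>60:
                q=w[l==i]; r=cv2.minAreaRect(q[:,:2].astype(np.float32)); print(n,ce[i].round(),st[i,4],np.round(r[0],3),np.round(r[1],3),round(r[2],1),"zmax",q[:,2].max().round(3))
a=cv2.imread("pics/scene0.png");b=cv2.imread("pics/top0.png")
f=lambda i,x,y:cv2.resize(i[y:y+100,x:x+100],(400,400),interpolation=cv2.INTER_CUBIC)
cv2.imwrite("pics/c1.png",np.hstack([f(b,165,130),f(a,235,135)]))
cv2.imwrite("pics/c2.png",np.hstack([f(b,265,105),f(a,290,190)]))
E
```

```text
A [0.783 0.2   0.017]
B [0.592 0.285 0.023]
C [0.285 0.203 0.021]
D [ 0.331 -0.133  0.017]
chisel [0.431 0.281 0.015]
mallet [0.555 0.566 0.08 ]
top 7845 ((0.8090721368789673, -0.12739980220794678), (0.3306935429573059, 0.3025464117527008), 75.655029296875) [[0.621999979019165, -0.25], [0.9150000214576721, -0.32499998807907104], [0.996999979019165, -0.004999999888241291], [0.703000009059906, 0.07000000029802322]] 0.20051890543994544
558 [ 0.612 -0.244  0.074] [0.722 0.053 0.096]
top [214. 197.] 322 [0.595 0.289] [0.032 0.205] 14.1 zmax 0.034
top [208. 243.] 288 [0.43  0.284] [0.032 0.202] 2.8 zmax 0.028
top [231. 279.] 349 [0.293 0.207] [0.184 0.036] 3.1 zmax 0.033
scene 9700 ((0.8080638647079468, -0.1279352307319641), (0.33102548122406006, 0.3008981943130493), 75.92080688476562) [[0.621999979019165, -0.25200000405311584], [0.9139999747276306, -0.32499998807907104], [0.9940000176429749, -0.004000000189989805], [0.7020000219345093, 0.0689999982714653]] 0.19949155159159393
603 [ 0.609 -0.269  0.074] [0.732 0.044 0.096]
scene [278. 173.] 280 [0.591 0.285] [0.033 0.202] 17.8 zmax 0.03
scene [233. 181.] 232 [0.433 0.279] [0.028 0.196] 7.5 zmax 0.023
scene [211. 207.] 219 [0.331 0.202] [0.028 0.106] 89.9 zmax 0.031
scene [185. 216.] 76 [0.237 0.2  ] [0.074 0.031] 4.7 zmax 0.012
```

View pics/c1.png

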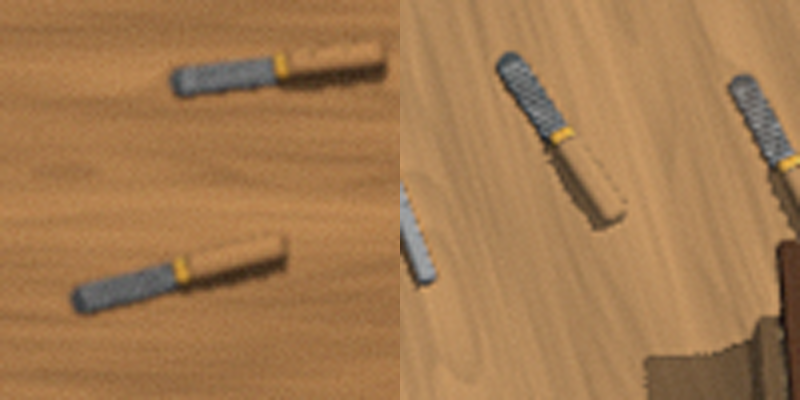

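View pics/c2.png

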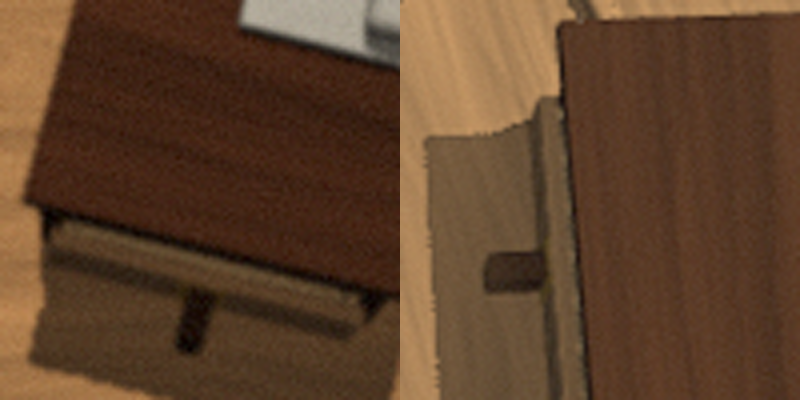

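The left crop shows B in the top view, with its tip at about (184,205), handle end at (236,192) and brass ferrule at (210,198). It's the leftmost rasp. The right crop shows the drawer clearly ajar, past the overhang, with the dark pull from about (317,178) to (311,192). Next I'll measure both in the chest frame.

```bash
cat >> h.py <<'E'
YAW=np.radians(-14.15); R=np.array([[np.cos(YAW),-np.sin(YAW)],[np.sin(YAW),np.cos(YAW)]])
EDGE=np.array([.662,-.0905]); O=EDGE+R@[.02,0]   # chest origin (front face foot)
def toc(P): return np.concatenate([(P[...,:2]-O)@R,P[...,2:]],-1)
def tow(x,y): return O+R@[x,y]
E
python3 - <<'E'
from h import *
for n in("top","scene"):
    d=np.load(n+"0.npy");w=toc(cloud(n,d)); x,y,z=w[...,0],w[...,1],w[...,2]
    m=(abs(z-.2)<.006)&(x>-.06)&(abs(y)<.2)&(x<.3); print(n,"board",np.percentile(x[m],[.5,99.5]).round(3),np.percentile(y[m],[.5,99.5]).round(3))
    m=(z>.07)&(z<.1)&(x>-.15)&(x<0)&(abs(y)>.03)&(abs(y)<.15)
    print("front x pct",np.percentile(x[m],[1,5,20,50,80]).round(3),"z",np.percentile(z[m],[20,50,80]).round(3), "y",y[m].min(),y[m].max())
    m=(z>.06)&(z<.095)&(x>-.15)&(x<-.04)&(abs(y)<.03)
    for i in np.argwhere(m): 
        pass
    m2=m&(x<-.052); print("pull x",np.percentile(x[m2],[1,10,50,90]).round(3),"y",np.percentile(y[m2],[2,50,98]).round(3),"z",np.percentile(z[m2],[10,50,90]).round(3),m2.sum())
    # rasp B: axis by colours
    im=cv2.imread(f"pics/{n}0.png"); 
    wc=cloud(n,d)
# ferrule by two-view ray triangulation
def ray(n,u,v):
    a=world(n,u,v,.5);b=world(n,u,v,1.5);return a,(b-a)/np.linalg.norm(b-a)
def tri(p,q):
    (a,d),(b,e)=ray("top",*p),ray("scene",*q)
    s=np.linalg.lstsq(np.stack([d,-e],1),b-a,rcond=None)[0]; A=a+s[0]*d;B=b+s[1]*e
    return ((A+B)/2).round(4),np.linalg.norm(A-B).round(4)
print("ferrule",tri((165+182/4,130+270/4),(235+(563-400)/4,135+134/4)))
print("handle end",tri((165+286/4,130+244/4),(235+(613-400)/4,135+213/4)))
print("tip",tri((165+76/4,130+300/4),(235+(507-400)/4,135+60/4)))
print("pull tip",tri((265+187/4,105+345/4),(290+(487-400)/4,190+270/4)))
E
```

```text
top board [-0.018  0.279] [-0.163  0.163]
front x pct [-0.023 -0.023 -0.021 -0.016 -0.01 ] z [0.084 0.089 0.092] y -0.14067705617291373 0.14041974611320546
pull x [-0.073 -0.071 -0.064 -0.055] y [-0.01   0.001  0.012] z [0.069 0.082 0.086] 46
scene board [-0.018  0.279] [-0.165  0.162]
front x pct [-0.023 -0.023 -0.021 -0.016 -0.01 ] z [0.086 0.089 0.091] y -0.1423497106282648 0.13854797888266082
pull x [-0.073 -0.072 -0.063 -0.054] y [-0.013 -0.004  0.009] z [0.073 0.08  0.084] 55
ferrule (array([0.5945, 0.2841, 0.0156]), np.float64(0.0003))
handle end (array([0.6143, 0.1893, 0.0333]), np.float64(0.0026))
tip (array([ 0.5685,  0.3819, -0.0032]), np.float64(0.0021))
pull tip (array([ 0.613 , -0.0777,  0.0534]), np.float64(0.0002))
```

Findings in the chest frame:
- The drawer is ajar by about 23 mm, so the pull ends at x≈-0.073.
- That leaves room to grip it upright at x≈-0.063, with the gripper body about 5 mm clear of the overhang.
- The chest yaw is -14.15°. The closing axis is at 77° now and needs to be 75.85°.

First I'll move above the front of the pull, in four hops.

>>> send_rows --plan '[[[-1, 0.05, -0.08, 0, -0.01], [-1, 0.13, -0.2, 0, -0.02], [-1, 0.23, -0.35, 0, -0.02], [-1, 0.33, -0.5, 0, -0.02], [-1, 0.43, -0.66, 0, -0.02], [-1, 0.525, -0.81, 0, -0.02]]]'

```text
t: 0.6
tool_pos: [0.2403, 0.4209, 0.2368]
orientation: [-0.387, -3.117, 0.001]
force: [0.7, -0.1, 0.5]
opening: 0.093
gripper_force: 0.0
```

>>> send_rows --plan '[[[-1, 0.1, -0.16, 0, 0], [-1, 0.2, -0.32, 0, 0], [-1, 0.31, -0.48, 0, 0], [-1, 0.41, -0.65, 0, 0], [-1, 0.525, -0.81, 0, 0]]]'

```text
t: 1.02
tool_pos: [0.345, 0.2588, 0.2372]
orientation: [-0.387, -3.117, 0.0]
force: [0.6, 0.2, 0.2]
opening: 0.0933
gripper_force: 0.0
```

>>> send_rows --plan '[[[-1, 0.1, -0.16, 0, 0], [-1, 0.2, -0.32, 0, 0], [-1, 0.31, -0.48, 0, 0], [-1, 0.41, -0.65, 0, 0], [-1, 0.525, -0.81, 0, 0]]]'

```text
t: 1.43
tool_pos: [0.4502, 0.0966, 0.2373]
orientation: [-0.388, -3.117, 0.0]
force: [0.1, 0.1, 0.6]
opening: 0.0932
gripper_force: 0.0
```

>>> send_rows --plan '[[[-1, 0.1, -0.16, 0, 0], [-1, 0.2, -0.32, 0, 0], [-1, 0.31, -0.48, 0, 0], [-1, 0.41, -0.65, 0, 0], [-1, 0.5, -0.78, 0, 0], [-1, 0.525, -0.81, 0, 0], [-1, 0.525, -0.81, 0, 0]]]'

```text
t: 2.02
tool_pos: [0.5552, -0.0652, 0.2365]
orientation: [-0.393, -3.115, 0.0]
force: [0.1, 0.2, -0.2]
opening: 0.0932
gripper_force: 0.0
```

>>> send_rows --plan '[[[-1, 0, 0, -0.1, 0], [-1, 0, 0, -0.25, 0], [-1, 0, 0, -0.4, 0], [-1, 0, 0, -0.55, 0], [-1, 0, 0, -0.7, 0], [-1, 0, 0, -0.82, 0], [-1, 0, 0, -0.89, 0], [-1, 0, 0, -0.91, 0], [-1, 0.05, -0.01, -0.91, 0], [-1, 0.11, -0.025, -0.91, 0], [-1, 0.17, -0.04, -0.91, 0], [-1, 0.23, -0.055, -0.91, 0], [-1, 0.28, -0.065, -0.91, 0], [-1, 0.315, -0.075, -0.91, 0], [-1, 0.32, -0.075, -0.91, 0], [-1, 0.32, -0.075, -0.91, 0]]]'

```text
t: 3.35
tool_pos: [0.6192, -0.0778, 0.0561]
orientation: [0.387, 3.117, 0.0]
force: [-0.6, 0.6, 0.6]
opening: 0.0933
gripper_force: 0.0
```

```bash
python3 - <<'E'
from h import *
s=telemetry.read_state(); p=np.array(s["tool_pos"]); print("chest frame",toc(p).round(4),s["force"])
ims=[]
for n in("top","scene"):
    im,d=viewer.read_camera(n); u,v=proj(n,p).round().astype(int); print(n,u,v)
    u0,v0=max(0,min(u-50,460)),max(0,min(v-50,320)); ims.append(cv2.resize(im[v0:v0+100,u0:u0+100],(400,400),interpolation=cv2.INTER_CUBIC))
cv2.imwrite("pics/c3.png",np.hstack(ims))
E
```

```text
chest frame [-0.0646  0.0018  0.0561] [-0.61791305  0.5577907   0.59045627]
top 312 189
scene 314 257
```

View pics/c3.png

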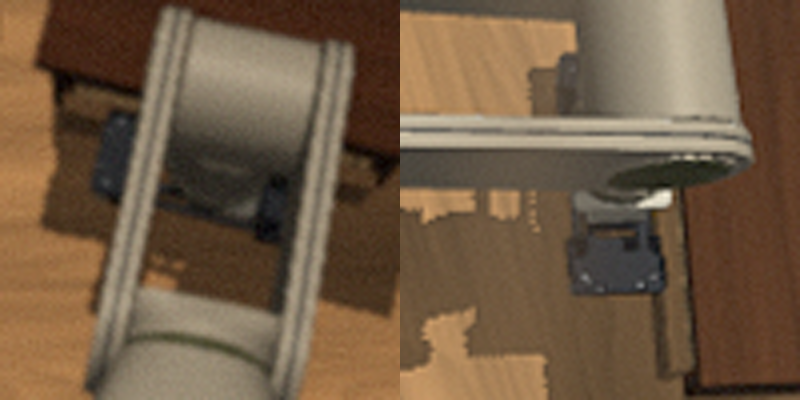

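The crop shows the gripper body in front of the board and clear of it, with the fingers straddling the pull and no contact force. Closing now.

>>> send_rows --plan '[[[1, 0, 0, 0, 0], [1, 0, 0, 0, 0], [1, 0, 0, 0, 0], [1, 0, 0, 0, 0], [1, 0, 0, 0, 0], [1, 0, 0, 0, 0], [1, 0, 0, 0, 0], [1, 0, 0, 0, 0], [1, 0, 0, 0, 0], [1, 0, 0, 0, 0]]]' --force 35

```text
t: 4.28
tool_pos: [0.6189, -0.0784, 0.0554]
orientation: [0.388, 3.117, -0.0]
force: [-0.1, -0.6, 1.3]
opening: 0.0308
gripper_force: 0.0
```

>>> send_rows --plan '[[[1, 0, 0, 0, 0], [1, 0, 0, 0, 0], [1, 0, 0, 0, 0], [1, 0, 0, 0, 0], [1, 0, 0, 0, 0]]]'

```text
t: 4.7
tool_pos: [0.6183, -0.0805, 0.0554]
orientation: [-0.39, -3.117, 0.004]
force: [-3.3, -10.2, 0.5]
opening: 0.0238
gripper_force: 35.0
```

>>> send_rows --plan '[[[1, -0.02, -0.008, 0, 0], [1, -0.06, 0.0, 0, 0], [1, -0.12, 0.015, 0, 0], [1, -0.18, 0.03, 0, 0], [1, -0.24, 0.047, 0, 0], [1, -0.3, 0.062, 0, 0], [1, -0.36, 0.077, 0, 0], [1, -0.42, 0.092, 0, 0], [1, -0.48, 0.107, 0, 0], [1, -0.54, 0.122, 0, 0], [1, -0.6, 0.138, 0, 0], [1, -0.66, 0.153, 0, 0], [1, -0.72, 0.168, 0, 0], [1, -0.78, 0.183, 0, 0], [1, -0.83, 0.196, 0, 0], [1, -0.87, 0.206, 0, 0], [1, -0.9, 0.214, 0, 0], [1, -0.925, 0.22, 0, 0], [1, -0.925, 0.22, 0, 0]]]'

```text
t: 6.28
tool_pos: [0.433, -0.0336, 0.0553]
orientation: [-0.388, -3.117, -0.001]
force: [-0.6, 6.2, -1.9]
opening: 0.0241
gripper_force: 35.0
```

>>> send_rows --plan '[[[-1, 0, 0, 0, 0], [-1, 0, 0, 0, 0], [-1, 0, 0, 0, 0], [-1, 0, 0, 0, 0], [-1, 0, 0, 0, 0], [-1, 0, 0, 0, 0], [-1, 0, 0, 0, 0], [-1, 0, 0, 0, 0], [-1, 0, 0, 0, 0], [-1, 0, 0, 0, 0]]]'

```text
t: 7.12
tool_pos: [0.4339, -0.0343, 0.0554]
orientation: [-0.388, -3.117, -0.0]
force: [0.2, -0.5, 0.2]
opening: 0.0856
gripper_force: 0.0
```

>>> send_rows --plan '[[[-1, 0, 0, 0.1, 0], [-1, 0, 0, 0.25, 0], [-1, 0, 0, 0.4, 0], [-1, 0, 0, 0.55, 0], [-1, 0, 0, 0.7, 0], [-1, 0, 0, 0.82, 0], [-1, 0, 0, 0.88, 0], [-1, 0, 0, 0.9, 0]]]'

```text
t: 7.78
tool_pos: [0.4351, -0.0346, 0.2379]
orientation: [0.388, 3.113, -0.0]
force: [0.4, 0.9, -0.3]
opening: 0.0925
gripper_force: 0.0
```

```bash
python3 - <<'E'
from h import *
for n in("top","scene"):
    im,d=viewer.read_camera(n); cv2.imwrite(f"pics/{n}4.png",im); W=cloud(n,d); w=toc(W)
    m=(abs(w[...,2]-.089)<.005)&(w[...,0]>-.26)&(w[...,0]<-.1)&(abs(w[...,1])<.135)
    if m.sum(): print(n,"drawer front x",np.percentile(w[m][:,0],[2,50,98]).round(3),m.sum())
    m=(abs(w[...,2]-.022)<.006)&(w[...,0]>-.22)&(w[...,0]<-.02)&(abs(w[...,1])<.124)
    if m.sum(): print("floor z",np.median(w[m][:,2]),m.sum())
    near=(abs(W[...,0]-.592)<.06)&(abs(W[...,1]-.286)<.13)&(d>0)
    for lo,nm in((.004,"all"),(.013,"handle")):
        q=W[near&(W[...,2]>lo)]; c=q.mean(0); u,s,vt=np.linalg.svd(q[:,:2]-c[:2],full_matrices=False)
        a=vt[0]*np.sign(vt[0,1]); t=(q[:,:2]-c[:2])@a; s2=(q[:,:2]-c[:2])@[-a[1],a[0]]
        print(n,nm,len(q),"ang",np.degrees(np.arctan2(a[1],a[0])).round(1),"mid",(c[:2]+a*(t.min()+t.max())/2).round(4),"c",c.round(4),"len",np.ptp(t).round(3),"wid",np.ptp(s2).round(3),"z90",np.percentile(q[:,2],75).round(4))
E
```

```text
top drawer front x [-0.213 -0.206 -0.197] 43
floor z 0.022256360049295765 1595
top all 759 ang 94.1 mid [0.5911 0.2866] c [0.5913 0.2848 0.011 ] len 0.263 wid 0.132 z90 0.0157
top handle 214 ang 104.9 mid [0.5948 0.2812] c [0.6044 0.2451 0.0224] len 0.185 wid 0.03 z90 0.0254
scene drawer front x [-0.214 -0.205 -0.198] 364
floor z 0.02165281082727799 3619
scene all 421 ang 100.6 mid [0.5912 0.2846] c [0.5922 0.2794 0.0131] len 0.271 wid 0.15 z90 0.0211
scene handle 184 ang 104.6 mid [0.5941 0.2749] c [0.604  0.237  0.0217] len 0.177 wid 0.028 z90 0.0245
```

View pics/scene4.png

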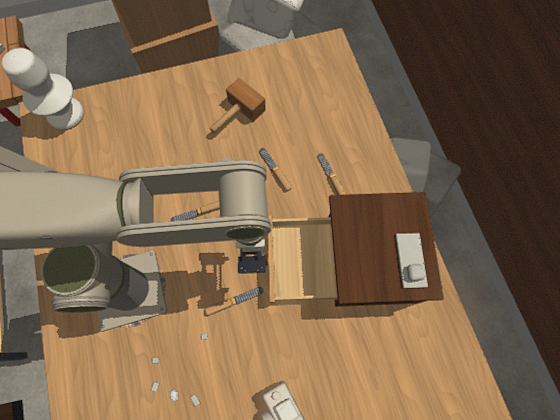

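The picture shows the drawer open by about 213 mm, measured in both views, with the inner floor at z=0.022. Rasp B is undisturbed at (275,170). Its axis is at 104.5° and its grip point is at about (0.599, 0.262), so that's the next move.

>>> send_rows --plan '[[[-1, 0.04, 0.08, 0, -0.05], [-1, 0.1, 0.18, 0, -0.13], [-1, 0.17, 0.3, 0, -0.21], [-1, 0.23, 0.42, 0, -0.29], [-1, 0.3, 0.54, 0, -0.37], [-1, 0.36, 0.65, 0, -0.45], [-1, 0.41, 0.742, 0, -0.511]]]'

```text
t: 8.47
tool_pos: [0.5152, 0.1156, 0.2323]
orientation: [-1.203, -2.898, 0.003]
force: [-0.6, 0.2, 0.8]
opening: 0.093
gripper_force: 0.0
```

>>> send_rows --plan '[[[-1, 0.06, 0.1, 0, -0.08], [-1, 0.12, 0.22, 0, -0.16], [-1, 0.18, 0.33, 0, -0.24], [-1, 0.25, 0.45, 0, -0.32], [-1, 0.31, 0.56, 0, -0.4], [-1, 0.37, 0.68, 0, -0.46], [-1, 0.41, 0.742, 0, -0.511], [-1, 0.41, 0.742, 0, -0.511], [-1, 0.41, 0.742, 0, -0.511]]]'

```text
t: 9.22
tool_pos: [0.5968, 0.2625, 0.2322]
orientation: [-1.919, -2.484, 0.006]
force: [-0.5, 0.0, -0.1]
opening: 0.093
gripper_force: 0.0
```

>>> send_rows --plan '[[[-1, 0.01, 0, -0.1, 0], [-1, 0.01, 0, -0.25, 0], [-1, 0.01, 0, -0.4, 0], [-1, 0.01, 0, -0.55, 0], [-1, 0.01, 0, -0.7, 0], [-1, 0.01, 0, -0.82, 0], [-1, 0.01, 0, -0.88, 0], [-1, 0.01, 0, -0.9, 0], [-1, 0.01, 0, -0.9, 0], [-1, 0.01, 0, -0.9, 0]]]'

```text
t: 10.05
tool_pos: [0.6007, 0.2624, 0.057]
orientation: [1.923, 2.483, 0.002]
force: [0.6, 0.9, 0.2]
opening: 0.0927
gripper_force: 0.0
```

>>> send_rows --plan '[[[-1, 0, 0, -0.05, 0], [-1, 0, 0, -0.1, 0], [-1, 0, 0, -0.14, 0], [-1, 0, 0, -0.165, 0], [-1, 0, 0, -0.165, 0], [-1, 0, 0, -0.165, 0]]]'

```text
t: 10.55
tool_pos: [0.5994, 0.2623, 0.0216]
orientation: [-1.923, -2.483, 0.002]
force: [-0.7, -0.4, 1.0]
opening: 0.0928
gripper_force: 0.0
```

>>> send_rows --plan '[[[1, 0, 0, 0, 0], [1, 0, 0, 0, 0], [1, 0, 0, 0, 0], [1, 0, 0, 0, 0], [1, 0, 0, 0, 0], [1, 0, 0, 0, 0], [1, 0, 0, 0, 0], [1, 0, 0, 0, 0], [1, 0, 0, 0, 0], [1, 0, 0, 0, 0], [1, 0, 0, 0, 0], [1, 0, 0, 0, 0], [1, 0, 0, 0, 0], [1, 0, 0, 0, 0], [1, 0, 0, 0, 0]]]' --force 30

```text
t: 11.8
tool_pos: [0.5998, 0.2624, 0.0224]
orientation: [-1.924, -2.484, 0.0]
force: [0.2, 0.2, -0.5]
opening: 0.0256
gripper_force: 29.9
```

The rasp is gripped at 25.6 mm opening, against its 26 mm width. Next I'll lift it, carry it over and turn it by -28.6°.

>>> send_rows --plan '[[[1, 0, 0, 0.05, 0], [1, 0, 0, 0.14, 0], [1, 0, 0, 0.26, 0], [1, 0, 0, 0.38, 0], [1, 0, 0, 0.5, 0], [1, 0, 0, 0.62, 0], [1, 0, 0, 0.74, 0], [1, 0, 0, 0.84, 0], [1, 0, 0, 0.9, 0], [1, 0, 0, 0.92, 0]]]'

```text
t: 12.63
tool_pos: [0.6011, 0.2629, 0.2099]
orientation: [1.922, 2.482, 0.006]
force: [0.2, -0.0, -1.8]
opening: 0.0255
gripper_force: 29.9
```

>>> send_rows --plan '[[[1, 0, -0.06, 0, -0.02], [1, -0.02, -0.15, 0, -0.05], [1, -0.03, -0.26, 0, -0.08], [1, -0.05, -0.37, 0, -0.11], [1, -0.06, -0.48, 0, -0.14], [1, -0.08, -0.59, 0, -0.17], [1, -0.09, -0.7, 0, -0.2], [1, -0.105, -0.8, 0, -0.22], [1, -0.114, -0.878, 0, -0.24]]]'

```text
t: 13.38
tool_pos: [0.5754, 0.0843, 0.204]
orientation: [-2.222, -2.218, 0.005]
force: [-0.1, -0.7, -1.7]
opening: 0.0259
gripper_force: 29.9
```

>>> send_rows --plan '[[[1, -0.01, -0.1, 0, -0.03], [1, -0.03, -0.21, 0, -0.06], [1, -0.04, -0.32, 0, -0.09], [1, -0.06, -0.43, 0, -0.12], [1, -0.07, -0.54, 0, -0.15], [1, -0.08, -0.65, 0, -0.18], [1, -0.1, -0.76, 0, -0.21], [1, -0.11, -0.84, 0, -0.23], [1, -0.114, -0.878, 0, -0.24], [1, -0.114, -0.878, 0, -0.24], [1, -0.114, -0.878, 0, -0.24]]]'

```text
t: 14.3
tool_pos: [0.5536, -0.0887, 0.2052]
orientation: [-2.48, -1.925, 0.001]
force: [0.1, 0.5, -1.7]
opening: 0.0258
gripper_force: 29.9
```

```bash
python3 - <<'E'
from h import *
s=telemetry.read_state(); p=np.array(s["tool_pos"]); print("chest frame",toc(p).round(4),s["force"],s["opening"])
print("want",tow(-.125,-.025))
o=s["orientation"];print("closing",2*np.degrees(np.arctan2(o[1],o[0]))%180-90)
im,d=viewer.read_camera("scene"); cv2.imwrite("pics/s5.png",cv2.resize(im[120:330,170:450],(800,600)))
E
```

```text
chest frame [-0.1256 -0.0248  0.2052] [ 0.11196717  0.5318481  -1.66317944] 0.02576693121855392
want [ 0.55407427 -0.08907304]
closing -14.362521068007823
```

View pics/s5.png

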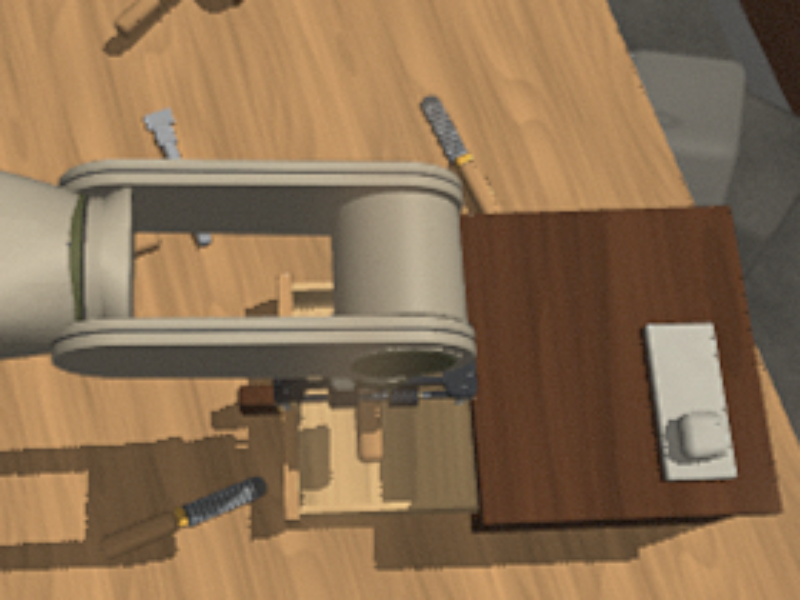

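The crop shows the rasp held across the open drawer, handle at (370,430), inside the walls. The gripper is just in front of the board edge. Lowering now.

>>> send_rows --plan '[[[1, 0, 0, -0.05, 0], [1, 0, 0, -0.13, 0], [1, 0, 0, -0.22, 0], [1, 0, 0, -0.31, 0], [1, 0, 0, -0.4, 0], [1, 0, 0, -0.49, 0], [1, 0, 0, -0.58, 0], [1, 0, 0, -0.65, 0], [1, 0, 0, -0.7, 0], [1, 0, 0, -0.73, 0], [1, 0, 0, -0.75, 0], [1, 0, 0, -0.75, 0], [1, 0, 0, -0.75, 0]]]'

```text
t: 15.43
tool_pos: [0.5547, -0.0887, 0.057]
orientation: [2.48, 1.927, 0.001]
force: [-0.1, -0.7, -1.7]
opening: 0.0255
gripper_force: 29.9
```

>>> send_rows --plan '[[[1, 0, 0, -0.015, 0], [1, 0, 0, -0.03, 0], [1, 0, 0, -0.045, 0], [1, 0, 0, -0.053, 0], [1, 0, 0, -0.053, 0], [1, 0, 0, -0.053, 0], [1, 0, 0, -0.053, 0]]]'

```text
t: 16.02
tool_pos: [0.5543, -0.0888, 0.0459]
orientation: [2.481, 1.927, 0.0]
force: [0.1, -0.4, -1.5]
opening: 0.0256
gripper_force: 29.9
```

>>> send_rows --plan '[[[1, 0, 0, -0.004, 0], [1, 0, 0, -0.008, 0], [1, 0, 0, -0.012, 0], [1, 0, 0, -0.012, 0], [1, 0, 0, -0.012, 0], [1, 0, 0, -0.012, 0]]]'

```text
t: 16.52
tool_pos: [0.555, -0.089, 0.0443]
orientation: [2.48, 1.927, 0.001]
force: [0.2, 0.4, 5.6]
opening: 0.0254
gripper_force: 29.9
```

Contact with the drawer floor. I'll release with a partial opening, then raise.

>>> send_rows --plan '[[[-0.3, 0, 0, 0, 0], [-0.3, 0, 0, 0, 0], [-0.3, 0, 0, 0, 0], [-0.3, 0, 0, 0, 0], [-0.3, 0, 0, 0, 0], [-0.3, 0, 0, 0, 0], [-0.3, 0, 0, 0, 0], [-0.3, 0, 0, 0, 0]]]'

```text
t: 17.18
tool_pos: [0.5542, -0.0887, 0.0434]
orientation: [-2.481, -1.927, 0.0]
force: [-0.2, -1.0, -0.3]
opening: 0.0603
gripper_force: 0.0
```

>>> send_rows --plan '[[[-0.3, 0, 0, 0.02, 0], [-0.3, 0, 0, 0.06, 0], [-0.3, 0, 0, 0.14, 0], [-0.3, 0, 0, 0.26, 0], [-0.3, 0, 0, 0.4, 0], [-0.3, 0, 0, 0.55, 0], [-0.3, 0, 0, 0.7, 0], [-0.3, 0, 0, 0.84, 0], [-0.3, 0, 0, 0.9, 0]]]'

```text
t: 17.93
tool_pos: [0.5561, -0.0892, 0.2293]
orientation: [2.476, 1.924, 0.007]
force: [0.4, 0.1, 0.9]
opening: 0.0609
gripper_force: 0.0
```

The rasp is released and the arm raised. Now I'll go in front of the pull, turning +90° and closing the fingers so they can push.

>>> send_rows --plan '[[[1, -0.05, 0.02, 0, 0.06], [1, -0.13, 0.05, 0, 0.16], [1, -0.23, 0.09, 0, 0.26], [1, -0.33, 0.13, 0, 0.36], [1, -0.43, 0.17, 0, 0.46], [1, -0.53, 0.21, 0, 0.56], [1, -0.63, 0.25, 0, 0.66], [1, -0.72, 0.29, 0, 0.76], [1, -0.79, 0.32, 0, 0.86], [1, -0.83, 0.335, 0, 0.96]]]'

```text
t: 18.77
tool_pos: [0.3869, -0.0211, 0.223]
orientation: [-1.237, -2.887, -0.0]
force: [0.2, 0.2, 0.1]
opening: 0.0014
gripper_force: 0.0
```

>>> send_rows --plan '[[[1, 0, 0, 0, 0.1], [1, 0, 0, 0, 0.2], [1, 0, 0, 0, 0.3], [1, 0, 0, 0, 0.4], [1, 0, 0, 0, 0.5], [1, 0, 0, 0, 0.543], [1, 0, 0, 0, 0.543], [1, 0, 0, 0, 0.543]]]'

```text
t: 19.43
tool_pos: [0.3881, -0.0217, 0.2232]
orientation: [-0.389, -3.117, -0.0]
force: [-0.3, 0.4, -0.3]
opening: 0.0006
gripper_force: 0.0
```

```bash
python3 - <<'E'
from h import *
s=telemetry.read_state(); p=np.array(s["tool_pos"]); print("chest frame",toc(p).round(4),p.round(4),s["opening"])
o=s["orientation"];print("closing",2*np.degrees(np.arctan2(o[1],o[0]))%180-90+180)
ims=[]
for n,c in(("scene",(240,190)),("top",(250,130))):
    im,d=viewer.read_camera(n); w=toc(cloud(n,d))
    m=(w[...,2]>.030)&(w[...,2]<.056)&(w[...,0]>-.19)&(w[...,0]<-.03)&(abs(w[...,1])<.118)
    q=w[m]; print(n,len(q), q.min(0).round(3) if len(q) else"",q.max(0).round(3) if len(q) else"")
    ims.append(cv2.resize(im[c[1]:c[1]+130,c[0]:c[0]+100],(400,520),interpolation=cv2.INTER_CUBIC))
cv2.imwrite("pics/c6.png",np.hstack(ims))
E
```

```text
chest frame [-3.024e-01 -2.000e-04  2.232e-01] [ 0.3881 -0.0217  0.2232] 0.000571074982771758
closing 255.75986127454973
scene 284 [-0.173 -0.099  0.03 ] [-0.111  0.112  0.051]
top 316 [-0.179 -0.114  0.03 ] [-0.032  0.099  0.056]
```

View pics/c6.png

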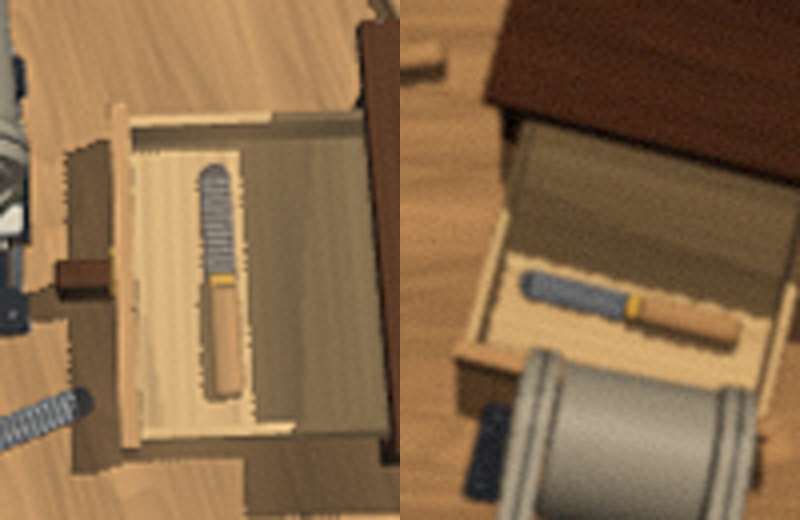

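The crop shows the rasp lying flat across the drawer, all inside: scene view from (215,165) to (228,395) in the crop. Next I'll lower in front of the pull.

>>> send_rows --plan '[[[1, 0, 0, -0.1, 0], [1, 0, 0, -0.25, 0], [1, 0, 0, -0.4, 0], [1, 0, 0, -0.55, 0], [1, 0, 0, -0.68, 0], [1, 0, 0, -0.78, 0], [1, 0, 0, -0.84, 0], [1, 0, 0, -0.865, 0], [1, 0, 0, -0.865, 0], [1, 0, 0, -0.865, 0]]]'

```text
t: 20.37
tool_pos: [0.3886, -0.0218, 0.051]
orientation: [0.387, 3.117, -0.0]
force: [0.3, -0.2, -0.3]
opening: 0.0005
gripper_force: 0.0
```

>>> send_rows --plan '[[[1, 0.03, -0.008, 0, 0], [1, 0.07, -0.018, 0, 0], [1, 0.1, -0.025, 0, 0], [1, 0.125, -0.032, 0, 0], [1, 0.15, -0.038, 0, 0], [1, 0.175, -0.044, 0, 0], [1, 0.2, -0.05, 0, 0], [1, 0.24, -0.06, 0, 0], [1, 0.28, -0.071, 0, 0], [1, 0.33, -0.083, 0, 0], [1, 0.38, -0.096, 0, 0], [1, 0.43, -0.108, 0, 0], [1, 0.48, -0.121, 0, 0], [1, 0.53, -0.134, 0, 0], [1, 0.58, -0.146, 0, 0], [1, 0.63, -0.159, 0, 0], [1, 0.68, -0.171, 0, 0], [1, 0.71, -0.179, 0, 0], [1, 0.73, -0.184, 0, 0], [1, 0.73, -0.184, 0, 0]]]'

```text
t: 22.03
tool_pos: [0.5353, -0.0589, 0.0504]
orientation: [0.387, 3.117, -0.0]
force: [1.0, -0.1, -0.2]
opening: 0.0006
gripper_force: 0.0
```

```bash
cat > st.py <<'E'
from h import *
s=telemetry.read_state(); p=np.array(s["tool_pos"]); print("tcp chest",toc(p).round(4),"f",np.round(R.T@np.array(s["force"])[:2],1))
for n in("scene","top"):
    im,d=viewer.read_camera(n); w=toc(cloud(n,d)); x,y,z=w[...,0],w[...,1],w[...,2]
    m=(z>.078)&(z<.095)&(x>-.26)&(x<-.001)&(abs(y)>.1)&(abs(y)<.138)
    q=x[m]; print(n,m.sum(),"front min", np.percentile(q,[2,10,50]).round(4) if len(q) else "")
    cv2.imwrite(f"pics/last_{n}.png",im)
E
python3 st.py
```

```text
tcp chest [-0.1506 -0.0003  0.0504] f [1.  0.2]
scene 75 front min [-0.0905 -0.0898 -0.0817]
top 117 front min [-0.0907 -0.09   -0.0819]
```

Finger front is 10 mm ahead of the TCP, so at shut the TCP will be at about -0.060 and the body at about -0.0225. That just clears the overhang at -0.02. Continuing slowly.

>>> send_rows --plan '[[[1, 0.02, -0.005, 0, 0], [1, 0.05, -0.013, 0, 0], [1, 0.09, -0.023, 0, 0], [1, 0.13, -0.033, 0, 0], [1, 0.17, -0.043, 0, 0], [1, 0.21, -0.053, 0, 0], [1, 0.25, -0.063, 0, 0], [1, 0.29, -0.073, 0, 0], [1, 0.32, -0.081, 0, 0], [1, 0.35, -0.088, 0, 0], [1, 0.37, -0.093, 0, 0], [1, 0.385, -0.097, 0, 0], [1, 0.395, -0.1, 0, 0], [1, 0.395, -0.1, 0, 0], [1, 0.395, -0.1, 0, 0]]]'

```text
t: 23.38
tool_pos: [0.6139, -0.0787, 0.0509]
orientation: [0.386, 3.116, -0.0]
force: [0.5, -0.4, -0.3]
opening: 0.0002
gripper_force: 0.0
```

```bash
python3 st.py
```

```text
tcp chest [-0.0695 -0.0003  0.0509] f [ 0.6 -0.2]
scene 32 front min [-0.0101 -0.0098 -0.0073]
top 63 front min [-0.0103 -0.0097 -0.006 ]
```

>>> send_rows --plan '[[[1, 0.005, -0.001, 0, 0], [1, 0.012, -0.003, 0, 0], [1, 0.02, -0.005, 0, 0], [1, 0.028, -0.007, 0, 0], [1, 0.036, -0.009, 0, 0], [1, 0.039, -0.01, 0, 0], [1, 0.039, -0.01, 0, 0], [1, 0.039, -0.01, 0, 0]]]'

```text
t: 24.15
tool_pos: [0.6213, -0.0807, 0.0504]
orientation: [0.386, 3.117, -0.0]
force: [-0.5, -0.6, 0.8]
opening: 0.0006
gripper_force: 0.0
```

>>> send_rows --plan '[[[1, 0.003, -0.001, 0, 0], [1, 0.006, -0.0015, 0, 0], [1, 0.006, -0.0015, 0, 0], [1, 0.006, -0.0015, 0, 0]]]'

```text
t: 24.48
tool_pos: [0.6222, -0.0809, 0.0504]
orientation: [-0.387, -3.118, 0.0]
force: [-2.2, 1.4, 0.4]
opening: 0.0006
gripper_force: 0.7
```

```bash
python3 st.py
```

```text
tcp chest [-0.0609 -0.0004  0.0504] f [-2.5  0.8]
scene 1 front min [-0.0016 -0.0016 -0.0016]
top 8 front min [-0.0024 -0.0024 -0.0019]
```

Still 1–2 mm to go, so I'll push on in 1 mm steps and watch the force.

>>> send_rows --plan '[[[1, 0.003, -0.001, 0, 0], [1, 0.005, -0.0012, 0, 0], [1, 0.005, -0.0012, 0, 0], [1, 0.005, -0.0012, 0, 0]]]'

```text
t: 24.92
tool_pos: [0.6232, -0.0812, 0.0503]
orientation: [-0.387, -3.118, 0.0]
force: [-1.8, 0.1, 0.2]
opening: 0.0001
gripper_force: 0.8
```

>>> send_rows --plan '[[[1, 0.003, -0.001, 0, 0], [1, 0.005, -0.0012, 0, 0], [1, 0.005, -0.0012, 0, 0], [1, 0.005, -0.0012, 0, 0]]]'

```text
t: 25.25
tool_pos: [0.6243, -0.0814, 0.0503]
orientation: [-0.387, -3.118, 0.0]
force: [-1.9, -0.3, -0.7]
opening: 0.0003
gripper_force: 0.7
```

>>> send_rows --plan '[[[1, 0.003, -0.001, 0, 0], [1, 0.005, -0.0012, 0, 0], [1, 0.005, -0.0012, 0, 0], [1, 0.005, -0.0012, 0, 0]]]'

```text
t: 25.58
tool_pos: [0.6249, -0.0816, 0.0504]
orientation: [-0.386, -3.117, 0.0]
force: [-4.7, -0.5, 2.7]
opening: 0.0008
gripper_force: 2.4
```

```bash
python3 st.py
```

```text
tcp chest [-0.0582 -0.0004  0.0504] f [-4.5 -1.6]
scene 0 front min 
top 0 front min
```

>>> send_rows --plan '[[[1, 0.003, -0.001, 0, 0], [1, 0.005, -0.0012, 0, 0], [1, 0.005, -0.0012, 0, 0], [1, 0.005, -0.0012, 0, 0]]]'

```text
t: 26.02
tool_pos: [0.6248, -0.0815, 0.0504]
orientation: [-0.386, -3.114, -0.0]
force: [-11.5, 1.9, 6.7]
opening: 0.0002
gripper_force: 5.7
```

Motion has stopped and the force is rising at the fingers, so the drawer is at its stop. Backing off, raising and checking.

>>> send_rows --plan '[[[1, -0.02, 0.005, 0, 0], [1, -0.06, 0.015, 0, 0], [1, -0.15, 0.038, 0, 0], [1, -0.26, 0.065, 0, 0], [1, -0.37, 0.093, 0, 0], [1, -0.48, 0.121, 0, 0], [1, -0.58, 0.146, 0.1, 0], [1, -0.68, 0.17, 0.25, 0], [1, -0.75, 0.19, 0.42, 0], [1, -0.8, 0.2, 0.6, 0], [1, -0.8, 0.2, 0.78, 0], [1, -0.8, 0.2, 0.9, 0], [1, -0.8, 0.2, 0.95, 0], [1, -0.8, 0.2, 0.95, 0]]]'

```text
t: 27.18
tool_pos: [0.4683, -0.0421, 0.2438]
orientation: [0.385, 3.111, -0.001]
force: [0.6, -0.5, 0.6]
opening: 0.0002
gripper_force: 0.0
```

```bash
python3 st.py; python3 - <<'E'
from h import *
for n in("scene","top"):
    im,d=viewer.read_camera(n); w=toc(cloud(n,d)); x,y,z=w[...,0],w[...,1],w[...,2]
    m=(z>.055)&(z<.1)&(x>-.12)&(x<-.02)&(abs(y)<.03); print(n,"pull min x",np.percentile(x[m],[1,5]).round(4),m.sum())
E
```

```text
tcp chest [-0.2196 -0.0004  0.2438] f [ 0.7 -0.4]
scene 0 front min 
top 0 front min 
scene pull min x [-0.0489 -0.0484] 80
top pull min x [-0.0495 -0.0486] 66
```

View pics/last_scene.png

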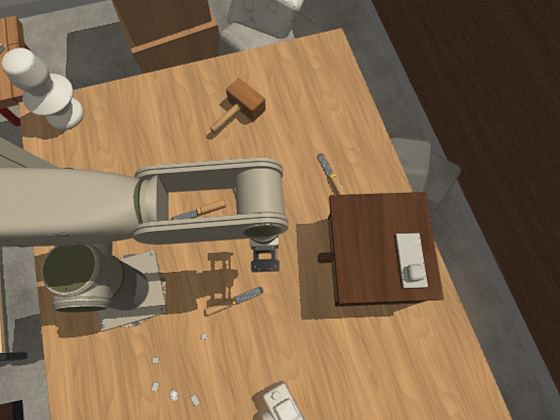

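The picture shows the drawer shut: the pull at (325,257) now ends at x≈-0.049, against -0.050 when shut. The mallet (240,105) and carving (282,402) haven't moved. The arm hides the chisel here, but it never went near it. The arm is clear of everything.

```bash
python3 -c "
from plant import order; print(order.close_job())"
```

```text
the job is handed in; nothing more can be done
None
```

The job is handed in at about 27 s: the rasp was laid flat in the drawer and the drawer pushed fully shut, to within about 1 mm by both cameras; the mallet and carving had not moved, and the chisel, hidden by the arm in the last picture, was never approached.

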